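Lock the mould frames in the preheater and start it

TASK

Stack every aluminium mould frame that is lying on the bench flat between the brass guide posts of the blue preheating bed, then drop the two red-headed lock pins fully home, one down each hole of the stack and on through both decks of the bed. When both pins are home, slide the orange dust cover fully aside, press the green start button all the way down, let it spring back and slide the cover fully back over it. Do not knock over the amber bottle or the glass jar.

Things in the scene. Friction and masses are not known exactly. Their poses are not given: they have to be found in the camera images.
- bed_center (a point): centre of the top face of the preheating bed's steel upper deck (170 x 88 mm), 40 mm above the bench; z up, x along the bed's long side. The fixed bed takes 2 or 3 frames lying flat on one another, long side along x, either way round. Upper deck 10 mm thick, then an 18 mm gap, then the blue lower deck (190 x 100 x 12 mm)
- bed: the same bed; origin at the centre of its underside. Six brass guide posts, 9 mm thick, stand on it at (x, y) = (+-48, +-36.5) and (+-71.5, 0) mm: straight up to 57 mm above the upper deck, then tapering to a 3 mm wide point at 73 mm. A frame has 2 mm of play to each side between them. Its long sides are free of posts for |x| < 40 mm: fingers can go down there
- bed_hole0 (a point): mouth of the first pin hole, in the upper deck's top face, at x = -48 mm, y = 0 from bed_center; 13 mm wide through the upper deck, and again 13 mm wide and 9 mm deep right below it in the lower deck (hole bottom 37 mm below this point)
- bed_hole1 (a point): mouth of the second pin hole, the same, at x = +48 mm from bed_center
- frame1_center (a point): centre (half-way up) of an aluminium mould frame, 130 x 60 x 20 mm, about 0.25 kg, z up, x along its long side; a window of 55 x 35 mm in the middle, and at x = +-48 mm a 16 mm wide pin hole through it. Grip it across its 60 mm width. Lies flat on the bench at the start; may be absent
- frame1: the same frame; origin at the centre of its underside, 10 mm below frame1_center
- frame2_center (a point): centre (half-way up) of an aluminium mould frame, 130 x 60 x 20 mm, about 0.25 kg, z up, x along its long side; a window of 55 x 35 mm in the middle, and at x = +-48 mm a 16 mm wide pin hole through it. Grip it across its 60 mm width. Lies flat on the bench at the start; may be absent
- frame2: the same frame; origin at the centre of its underside, 10 mm below frame2_center
- frame3_center (a point): centre (half-way up) of an aluminium mould frame, 130 x 60 x 20 mm, about 0.25 kg, z up, x along its long side; a window of 55 x 35 mm in the middle, and at x = +-48 mm a 16 mm wide pin hole through it. Grip it across its 60 mm width. Lies flat on the bench at the start; may be absent
- frame3: the same frame; origin at the centre of its underside, 10 mm below frame3_center
- pinA_head (a point): centre of the red head of a steel lock pin, 0.12 kg: a block 20 x 20 x 30 mm tall (sides along its x and y, z up the pin), to be gripped by two opposite sides. Below it a 10 mm thick shank, 105 mm long, its last 8 mm tapering to 4 mm. At the start the pin stands upright, a little loose, in a wooden rack. It stands with a little play in the bed too; home, this point is 83 mm above bed_center
- pinA_tip (a point): tip of that pin, on its axis, 120 mm below pinA_head. At the start it is 38 mm deep in a hole of the rack (wooden block 50 x 130 x 45 mm tall); the two pins stand 70 mm apart along the rack's long side, which lies roughly along world y
- pinA: the same pin; origin at its tip
- pinB_head (a point): centre of the red head of a steel lock pin, 0.12 kg: a block 20 x 20 x 30 mm tall (sides along its x and y, z up the pin), to be gripped by two opposite sides. Below it a 10 mm thick shank, 105 mm long, its last 8 mm tapering to 4 mm. At the start the pin stands upright, a little loose, in a wooden rack. It stands with a little play in the bed too; home, this point is 83 mm above bed_center
- pinB_tip (a point): tip of that pin, on its axis, 120 mm below pinB_head. At the start it is 38 mm deep in a hole of the rack (wooden block 50 x 130 x 45 mm tall); the two pins stand 70 mm apart along the rack's long side, which lies roughly along world y
- pinB: the same pin; origin at its tip
- cover_grip (a point): centre of the black ridge on top of the orange dust cover: ridge 60 mm along x, 14 mm wide along y, 34 mm tall (z up), the cover's flat top is 17 mm below this point and 89 mm above the bench. The cover, 104 mm (x) by 84 mm (y), slides level along this point's +y to open
- cover (a joint): slide of the dust cover: 0 closed over the button, 0.09 m fully aside at its stop (button free); stays where left, about 1.5 N of friction
- start (a joint): travel of the green start button: 0 up, 0.006 m fully down (needs 5 N, springs back)
- start_top (a point): centre of the top of the green start button, 32 mm across, on the grey control box (110 x 220 x 45 mm), pressed straight down; when the cover is closed it lies under the middle of the cover
- bottle: amber bottle, 56 mm across, 130 mm tall, a bystander standing beyond the bed; origin at the centre of its foot, z up
- jar: glass jar with a blue cap, 68 mm across, 85 mm tall, a bystander standing beyond the control box; origin at the centre of its foot, z up
Mind the look-alikes: they are no part of the job. What is shaped like the part that bears cover_grip but turquoise is not meant.

How it is judged:
By the outcome, as a careful person would: the job done as asked, in the order asked, and still so for the second after the job is handed in, with the robot touching nothing.
Of frame1, frame2, frame3 only 2 to 3 are there at a start; the rules pass over those that are not, and their reading is None.
At some moment in a run one of frame1, frame2, frame3 may be knocked a few centimetres aside while the robot is not near it.
It also fails if it takes over 210 s, if anything falls off the work surface, if the arm or the gripper's body presses on something with over 40 N, if the wrist force passes 120 N, or if a joint passes its speed limit or range.

ROBOT

A 6-joint arm with a two-finger parallel gripper is mounted at the origin on the work surface. World frame = base frame: x ahead of the robot, y to its left, z up, the work surface at z = 0. Lengths are in m, angles in rad, forces in N, time in s.
With the tool pointing down it reaches from about 0.3 to 0.775 m from the base axis. Payload 14.6 kg.
Tool frame: the origin (TCP) lies at the very end of the fingers, on their centre line; the grasp point (between the pads) lies 19 mm behind it; z points along the fingers, y is the line along which they close (so a half turn about z gives the same grasp; the last joint's range is limited). The gripper opens to 94 mm and grips with 3 to 60 N. Pads are 16 mm wide; open, the fingers measure 119 mm over their backs; the gripper's body (75 mm by 177 mm) begins 78 mm behind the grasp point.
Start: joints at [-0.067, 0.3, 1.521, -0, 1.321, -0.067], TCP at [0.55, -0, 0.205] pointing down, gripper open.
Joint ranges: [-3.03, 3.03], [-0.79, 2.21], [0.23, 2.52], [-1.04, 4.18], [0, 3.07], [-2.55, 2.55]. Speed limits (rad/s): [2.22, 2.22, 2.57, 3.14, 3.14, 3.14].

INTERFACE

Orientations are given as a unit quaternion [x, y, z, w].
In Python, from cell import env gives the robot as it stands. The module is installed in compiled form; this text tells all that it offers.
- The arm moves only by the shell command python3 -m creep 'ROWS' [FORCE]. ROWS is a JSON object of lists of equal length, an entry for each row: "dp": the shift along the tool's x, y, z in mm, a list of three; "roll": the turn about the tool's z in rad; "gripper": the opening, from -1 (shut) to 1 (fully open). A call has 1 to 20 rows; each row shifts and turns the commanded pose from where the row before left it, along the tool's axes as they then stand; what a row does not reach is not made up. A row lasts 1/8 s, in which the tool goes at most 62.5 mm and 10.7 degrees, less where a joint would pass 70% of its speed; a pose out of reach is approached as far as the arm can. A call with a gripper value outside its range is refused whole. The fingers move at their own pace and stop on an object; FORCE is the grip in N (left out, the last holds). Time passes only in rows, so rows that do not move let the fingers close. It gives the time, the measured TCP pose, the force, the opening and the grip force at its end, in the units of the state.
- env.state(): the state, without advancing time (a new reading comes with each control period).
- env.capture(name): name is "scene" or "side" or "wrist"; returns the picture (384x512x3 uint8, blue, green, red); there is no depth.
- env.camera_model(name): a dict with "camera_matrix" (3x3 intrinsics, pixels), "pose" (4x4, takes a point from camera to world coordinates). Camera axes: x right, y up, looking along -z (the intrinsics and any distortion apply to the point x, -y, -z); pixel columns grow to the right and rows downward; lengths in m; the calibration is good to about 2 mm. A picture is of the moment at which its call begins: read the wrist's pose just before it. camera_model takes no time and is no camera call; for the wrist camera it gives the pose at the moment of the call.
- env.close_job(): hands the job in; it is judged then, once.
The state is a dict: "t": time; "joint_positions": joint angles; "joint_velocities": joint speeds; "joint_efforts": joint torques, N m; "eef_pos": TCP position; "ee_rot": TCP orientation; "force": force on the tool from outside, world axes, zero at the start; "ft_torque": the same for the moment, N m; "opening": finger opening in m; "grip_force": force on a finger pad.
Only numpy, scipy, OpenCV 4.12 (cv2) and the standard library are available. Lean on these libraries where they do the work, as an engineer would, in place of code of your own. Each camera call takes 0.05 s, during which the arm holds its last target. There are 200 camera calls.

## Working session

There is one attempt and no reset: what is moved stays moved. The work goes in short steps, Python scripts to look and compute and a shell command to move; the robot and the scene stay as the last step left them, time stands still between calls to the robot, and variables do not carry over. Pictures are saved under pics/ and viewed, at most 14 in all, crops included, and the job is handed in when it is done.

```bash
mkdir -p pics; python3 - <<'E'
from cell import env
import cv2,numpy as np
for n in("scene","side","wrist"):
    m=env.camera_model(n);im=env.capture(n);cv2.imwrite(f"pics/{n}0.png",im)
    print(n,np.round(m["camera_matrix"],1).tolist(),np.round(m["pose"],3).tolist(),[k for k in m])
s=env.state();print(s["t"],s["eef_pos"],s["ee_rot"],s["opening"])
E
```

```text
scene [[396.2, 0.0, 259.4], [0.0, 396.2, 199.1], [0.0, 0.0, 1.0]] [[-0.39, -0.508, 0.768, 1.48], [0.921, -0.229, 0.316, 0.244], [0.016, 0.831, 0.557, 0.836], [0.0, 0.0, 0.0, 1.0]] ['camera_matrix', 'pose']
side [[350.1, 0.0, 256.9], [0.0, 350.1, 195.3], [0.0, 0.0, 1.0]] [[0.954, 0.155, -0.257, 0.218], [-0.3, 0.499, -0.813, -0.998], [0.002, 0.853, 0.522, 0.64], [0.0, 0.0, 0.0, 1.0]] ['camera_matrix', 'pose']
wrist [[288.2, 0.0, 257.2], [0.0, 288.2, 192.2], [0.0, 0.0, 1.0]] [[1.0, 0.001, 0.003, 0.55], [-0.002, 0.957, 0.289, 0.085], [-0.002, -0.289, 0.957, 0.383], [0.0, 0.0, 0.0, 1.0]] ['camera_matrix', 'pose']
0.15 [5.49808501e-01 3.08741341e-05 2.05014484e-01] [ 7.07110328e-01  7.07103093e-01 -2.86546565e-04 -3.41335399e-04] 0.09405877251430707
```

View pics/scene0.png

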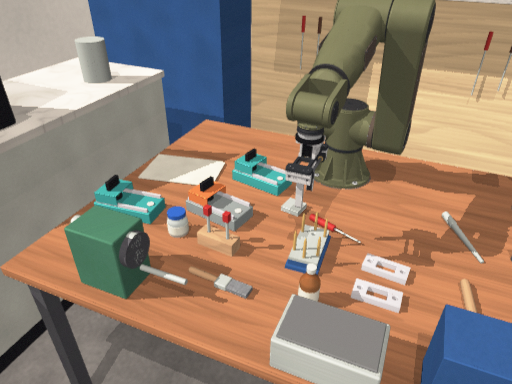

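View pics/side0.png

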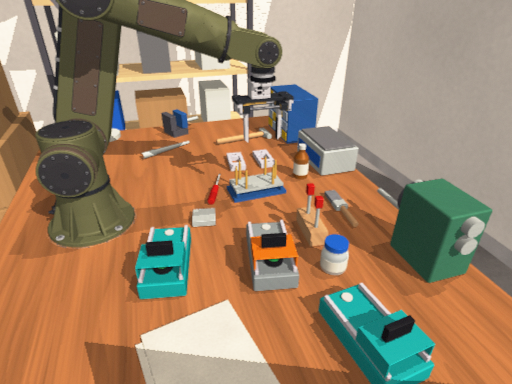

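```bash
cat > h.py <<'E'
from cell import env
import cv2,numpy as np
def ray(m,u,v):
    K=m["camera_matrix"];P=np.array(m["pose"])
    d=np.array([(u-K[0][2])/K[0][0],-(v-K[1][2])/K[1][1],-1.]);return P[:3,3],P[:3,:3]@d
def px(m,uv,z):
    o,d=ray(m,*uv);return np.round(o+d*(z-o[2])/d[2],4)
def proj(m,p):
    K=np.array(m["camera_matrix"]);P=np.array(m["pose"]);c=P[:3,:3].T@(np.array(p)-P[:3,3]);c=c*[1,-1,-1]
    q=K@c;return np.round(q[:2]/q[2],1)
E
python3 - <<'E'
import cv2,numpy as np
s=cv2.imread("pics/scene0.png");d=cv2.imread("pics/side0.png")
a=cv2.resize(s[165:325,175:425],None,fx=3.2,fy=3.2,interpolation=cv2.INTER_CUBIC)
b=cv2.resize(d[140:300,180:380],None,fx=3.75,fy=3.75,interpolation=cv2.INTER_CUBIC)
cv2.imwrite("pics/a.png",a);cv2.imwrite("pics/b.png",b)
E
```

```text
(no output)
```

View pics/a.png

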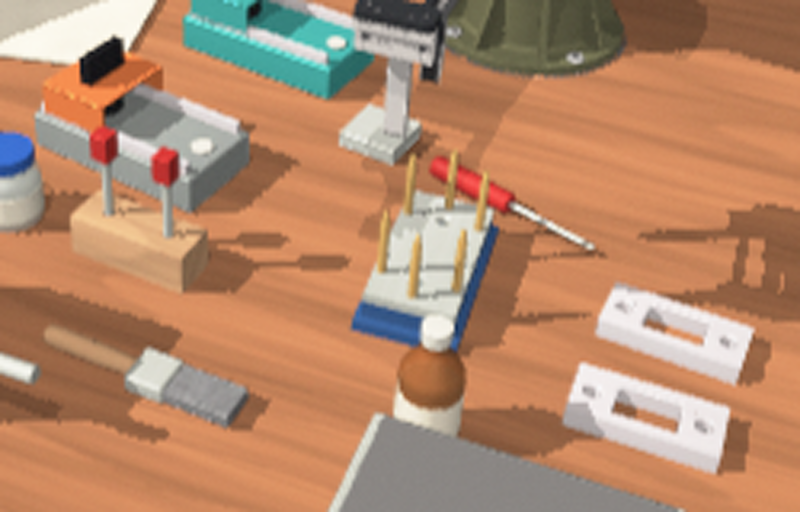

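View pics/b.png

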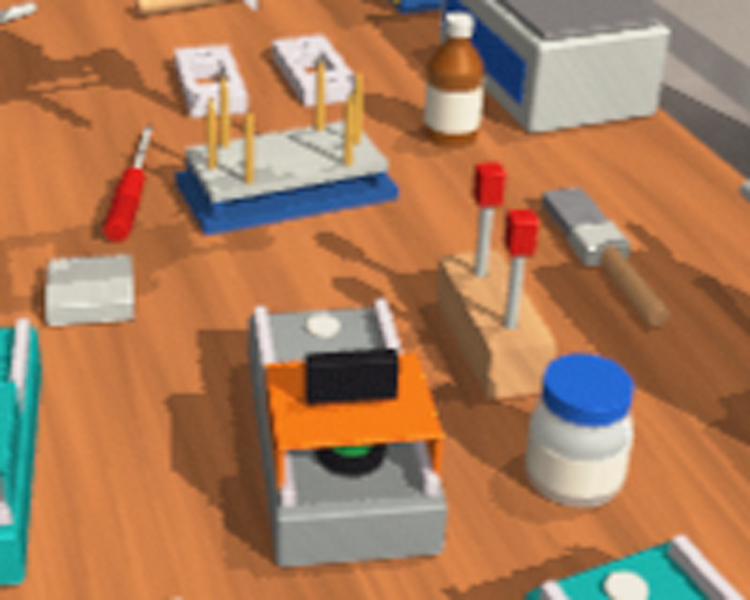

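View pics/wrist0.png

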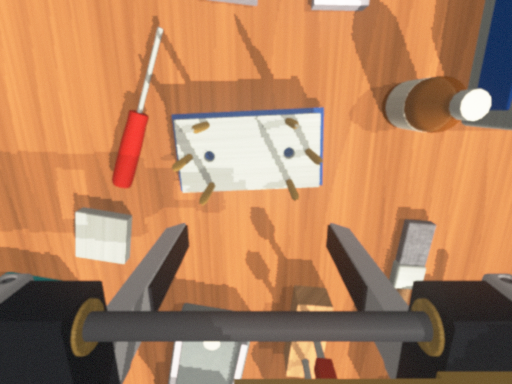

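```bash
python3 - <<'E'
from h import *
S,D,W=[env.camera_model(n) for n in("scene","side","wrist")]
a=lambda u,v:(175+u/3.2,165+v/3.2)
b=lambda u,v:(180+u/3.75,140+v/3.75)
def two(n,p,q):
    n and print(n,p,q,"mean",np.round((p+q)/2,4),"d",np.linalg.norm(p-q).round(4),"yaw",np.degrees(np.arctan2(*(q-p)[1::-1])).round(1))
two("bed",px(W,(209,156),.04),px(W,(289,153),.04))
two("fA scene",px(S,a(625,305),.02),px(S,a(728,343),.02))
two("fB scene",px(S,a(590,390),.02),px(S,a(703,426),.02))
two("fA side corners",px(D,b(195,113),.0),px(D,b(247,110),.0))
two("pins side",px(D,b(490,185),.127),px(D,b(522,233),.127))
two("pins scene",px(S,a(166,167),.127),px(S,a(104,146),.127))
print("grip",px(D,b(352,375),.106),px(S,a(102,60),.106))
two("ridge top side",px(D,b(308,353),.123),px(D,b(396,350),.123))
two("bottle/jar foot",px(D,b(455,133),0),px(D,b(578,490),0))
E
```

```text
bed [0.4914 0.0262 0.04  ] [0.5873 0.0297 0.04  ] mean [0.5394 0.028  0.04  ] d 0.096 yaw 2.1
fA scene [0.5227 0.2165 0.02  ] [0.5357 0.312  0.02  ] mean [0.5292 0.2642 0.02  ] d 0.0964 yaw 82.2
fB scene [0.6452 0.2075 0.02  ] [0.6477 0.3037 0.02  ] mean [0.6464 0.2556 0.02  ] d 0.0962 yaw 88.5
fA side corners [0.4959 0.2083 0.    ] [0.5502 0.1987 0.    ] mean [0.523  0.2035 0.    ] d 0.0551 yaw -10.0
pins side [ 0.6284 -0.2151  0.127 ] [ 0.6214 -0.2846  0.127 ] mean [ 0.6249 -0.2498  0.127 ] d 0.0699 yaw -95.8
pins scene [ 0.6323 -0.2094  0.127 ] [ 0.6264 -0.2788  0.127 ] mean [ 0.6294 -0.2441  0.127 ] d 0.0697 yaw -94.9
grip [ 0.4578 -0.3771  0.106 ] [ 0.4602 -0.3755  0.106 ]
ridge top side [ 0.4309 -0.3676  0.123 ] [ 0.4857 -0.3814  0.123 ] mean [ 0.4583 -0.3745  0.123 ] d 0.0565 yaw -14.1
bottle/jar foot [0.7404 0.086  0.    ] [ 0.6118 -0.4185  0.    ] mean [ 0.6761 -0.1662  0.    ] d 0.5206 yaw -104.3
```

The pictures show two frames: A at about (0.53, 0.26) and B at about (0.65, 0.26). The bed is in the middle, the pins stand in the rack at about (0.63, -0.21) and (0.62, -0.28), and the orange cover is at (0.46, -0.376). I'm moving over to the frames for a closer look.

```bash
python3 -m creep '{"dp":[[45,9,-10],[45,9,-10],[45,9,-10],[35,8,-10],[0,0,0],[0,0,0]],"roll":[0,0,0,0,0,0],"gripper":[1,1,1,1,1,1]}' 40; python3 - <<'E'
from h import *
s=env.state();print(s["eef_pos"],s["joint_positions"]);im=env.capture("wrist");cv2.imwrite("pics/w1.png",im)
E
```

```text
t: 0.9
eef_pos: [0.5848, 0.1695, 0.2449]
ee_rot: [0.707, 0.707, -0.0, -0.0]
force: [-0.0, 0.6, -0.0]
opening: 0.0938
grip_force: 0.0
[0.58477511 0.16948369 0.24488402] [ 2.22028664e-01  4.09161228e-01  1.28320201e+00 -1.83809224e-04
  1.45018616e+00  2.22149676e-01]
```

View pics/w1.png

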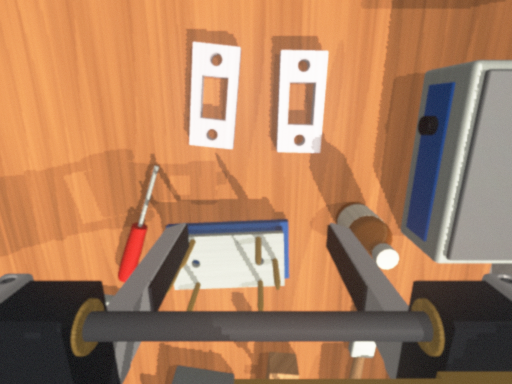

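```bash
cat >> h.py <<'E'
def frames(name="wrist",im=None,m=None,z=.02):
    m=m or env.camera_model(name); im=env.capture(name) if im is None else im
    hsv=cv2.cvtColor(im,cv2.COLOR_BGR2HSV);k=((hsv[...,1]<40)&(hsv[...,2]>190)).astype(np.uint8)
    for c in cv2.findContours(k,cv2.RETR_EXTERNAL,cv2.CHAIN_APPROX_NONE)[0]:
        if cv2.contourArea(c)<1500:continue
        P=np.array([px(m,p,z)[:2] for p in c[:,0].astype(float)])
        (cx,cy),(w,h),_=r=cv2.minAreaRect((P*1000).astype(np.float32));b=cv2.boxPoints(r)
        e=max(b[1]-b[0],b[2]-b[1],key=np.linalg.norm);print("frame c",round(cx,1),round(cy,1),"size",round(w,1),round(h,1),"yaw",np.degrees(np.arctan2(e[1],e[0])).round(1)%180)
E
python3 - <<'E'
from h import *
im=cv2.imread("pics/w1.png");frames(im=im)
m=env.camera_model("wrist")
for p,q in[((216,60),(211,135)),((304,65),(298.5,140))]:
    p,q=px(m,p,.02),px(m,q,.02);print((p+q)/2,np.linalg.norm(p-q),np.degrees(np.arctan2(p[1]-q[1],p[0]-q[0])))
E
```

```text
frame c 539.8 17.3 size 135.3 92.2 yaw 2.9
frame c 642.8 255.6 size 130.3 61.0 yaw 88.7
frame c 525.9 263.1 size 129.8 61.1 yaw 83.9
[0.52595 0.26175 0.02   ] 0.09554695180904516 83.32869902101775
[0.6431 0.2551 0.02  ] 0.09586031504225302 87.9673912233534
```

```bash
python3 -m creep '{"dp":[[31,-20,20],[31,-20,20],[31,-19,20],[0,0,50],[0,0,50],[0,0,45],[0,0,20],[0,0,15],[0,0,0],[0,0,0],[0,0,0],[0,0,0],[0,0,0],[0,0,0]],"roll":[0,0,0,0.112,0,0,0,0,0,0,0,0,0,0],"gripper":[1,1,1,1,1,1,1,1,1,-1,-1,-1,-1,-1]}' 40
```

```text
t: 2.7
eef_pos: [0.5261, 0.2631, 0.0058]
ee_rot: [0.746, 0.666, 0.0, 0.0]
force: [-1.1, -1.3, 4.3]
opening: 0.0595
grip_force: 40.0
```

```bash
python3 -m creep '{"dp":[[0,0,-50],[0,0,-50],[0,0,-50],[-46.4,7.9,0],[-46.4,7.9,0],[-46.4,7.9,0],[-46.4,7.9,0],[-46.4,8,0],[0,0,0],[0,0,0],[0,0,0],[0,0,0],[0,0,0],[0,0,0],[0,0,0],[0,0,0],[0,0,0],[0,0,0]],"roll":[0,0,0,0,0,0,0,0,0.178,0.178,0.178,0.178,0.178,0.178,0.178,0.176,0,0],"gripper":[-1,-1,-1,-1,-1,-1,-1,-1,-1,-1,-1,-1,-1,-1,-1,-1,-1,-1]}'; python3 - <<'E'
from h import *
from scipy.spatial.transform import Rotation as R
s=env.state();r=R.from_quat(s["ee_rot"]).as_matrix();print(s["eef_pos"],np.degrees(np.arctan2(r[1,1],r[0,1])),np.degrees(np.arctan2(r[1,0],r[0,0])))
cv2.imwrite("pics/w2.png",env.capture("wrist"));cv2.imwrite("pics/d2.png",env.capture("side"))
E
```

```text
t: 4.95
eef_pos: [0.5393, 0.028, 0.1553]
ee_rot: [1.0, 0.02, -0.0, -0.0]
force: [-1.1, -0.5, -2.5]
opening: 0.0597
grip_force: 40.0
[0.53931183 0.02802689 0.15526814] -87.6618995282825 2.338100993117047
```

View pics/w2.png

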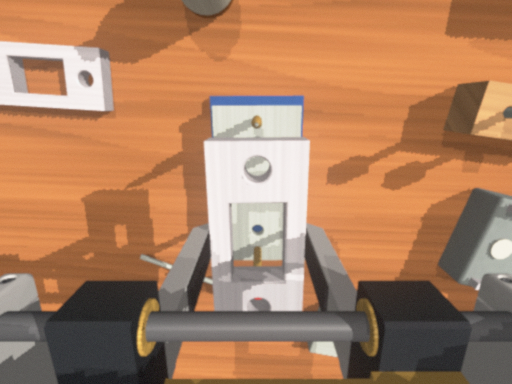

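```bash
python3 - <<'E'
from h import *
m=env.camera_model("wrist")
print("hole",px(m,(257.5,229.5),.04),"post tip",px(m,(257,119),.113),"frame hole",px(m,(257.5,169),.1695),"edges",px(m,(211,125),.04),px(m,(302,125),.04))
E
```

```text
hole [0.4918 0.0258 0.04  ] post tip [0.614  0.0309 0.113 ] frame hole [0.5884 0.0296 0.1695] edges [0.6031 0.0764 0.04  ] [ 0.6066 -0.0141  0.04  ]
```

```bash
python3 -m creep '{"dp":[[0,0,30],[0,0,25],[0,0,15],[0,0,15],[0,0,12],[0,0,11],[0,0,0]],"roll":[0,0,0,0,0,0,0],"gripper":[-1,-1,-1,-1,-1,-1,-1]}'
```

```text
t: 5.92
eef_pos: [0.5392, 0.028, 0.0469]
ee_rot: [1.0, 0.018, -0.0, -0.0]
force: [-0.1, -0.1, -2.8]
opening: 0.06
grip_force: 40.0
```

```bash
python3 -m creep '{"dp":[[0,0,0],[0,0,0],[0,0,0],[0,0,-30],[0,0,-45],[0,0,-50],[0,0,-45],[35,-45,0],[35,-45,0],[35,-46,0],[0,0,0],[0,0,0],[0,0,0],[0,0,0],[0,0,0],[0,0,0],[0,0,0],[0,0,0],[0,0,0],[0,0,0]],"roll":[0,0,0,0,0,0,0,0,0,0,-0.167,-0.167,-0.167,-0.167,-0.167,-0.167,-0.167,-0.167,-0.167,0],"gripper":[0.6,0.6,0.6,0.6,1,1,1,1,1,1,1,1,1,1,1,1,1,1,1,1]}';python3 - <<'E'
from h import *
from scipy.spatial.transform import Rotation as R
s=env.state();r=R.from_quat(s["ee_rot"]).as_matrix();print(s["eef_pos"],np.degrees(np.arctan2(r[1,1],r[0,1])),np.degrees(np.arctan2(r[1,0],r[0,0])))
m=env.camera_model("wrist");im=env.capture("wrist");cv2.imwrite("pics/w3.png",im);frames(im=im,m=m)
S=env.camera_model("scene");im=env.capture("scene");cv2.imwrite("pics/s3.png",im)
E
```

```text
t: 8.43
eef_pos: [0.6393, 0.1678, 0.2176]
ee_rot: [0.718, 0.696, 0.0, 0.0]
force: [-0.4, -0.6, 1.1]
opening: 0.0941
grip_force: 0.0
[0.63933687 0.1677748  0.21758019] -1.8360468169932391 88.16395329428413
frame c 553.7 16.3 size 139.0 94.8 yaw 3.1
frame c 930.8 151.7 size 153.3 316.4 yaw 90.4
frame c 643.1 256.1 size 130.4 60.8 yaw 88.8
```

View pics/s3.png

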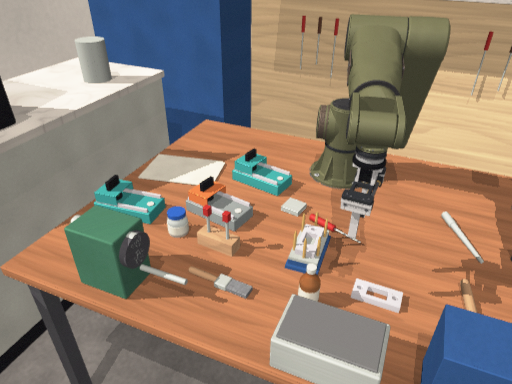

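Frame A lies flat in the bed, and frame B hasn't moved. I'm picking up B.

```bash
python3 -m creep '{"dp":[[44,0.5,20],[44,0.5,20],[0,0,45],[0,0,45],[0,0,45],[0,0,22],[0,0,15],[0,0,0],[0,0,0],[0,0,0],[0,0,0],[0,0,0],[0,0,0]],"roll":[0,0,0,0,0,0,0,0,0,0,0,0,0],"gripper":[1,1,1,1,1,1,1,1,-1,-1,-1,-1,-1]}' 40
```

```text
t: 10.15
eef_pos: [0.6432, 0.2558, 0.0058]
ee_rot: [0.718, 0.696, 0.0, 0.0]
force: [-1.2, 1.1, 2.5]
opening: 0.0595
grip_force: 40.0
```

```bash
python3 -m creep '{"dp":[[0,0,-40],[0,0,-45],[0,0,-45],[0,0,-40],[-46.2,-19.3,0],[-46.2,-19.3,0],[-46.2,-19.3,0],[-46.2,-19.3,0],[-46.2,-19.4,0],[0,0,0],[0,0,0],[0,0,0],[0,0,0],[0,0,0],[0,0,0],[0,0,0],[0,0,0],[0,0,0],[0,0,0]],"roll":[0,0,0,0,0,0,0,0,0,0.167,0.167,0.167,0.167,0.167,0.167,0.167,0.167,0.167,0],"gripper":[-1,-1,-1,-1,-1,-1,-1,-1,-1,-1,-1,-1,-1,-1,-1,-1,-1,-1,-1]}'
```

```text
t: 12.52
eef_pos: [0.5391, 0.0278, 0.1751]
ee_rot: [1.0, 0.019, -0.0, -0.0]
force: [0.3, 0.4, -3.1]
opening: 0.0595
grip_force: 40.0
```

```bash
python3 -m creep '{"dp":[[0,0,30],[0,0,25],[0,0,15],[0,0,15],[0,0,12],[0,0,11],[0,0,0]],"roll":[0,0,0,0,0,0,0],"gripper":[-1,-1,-1,-1,-1,-1,-1]}'
```

```text
t: 13.4
eef_pos: [0.5392, 0.0278, 0.0669]
ee_rot: [1.0, 0.018, -0.0, -0.0]
force: [-0.8, -0.3, -2.6]
opening: 0.0597
grip_force: 40.0
```

```bash
python3 -m creep '{"dp":[[0,0,0],[0,0,0],[0,0,0],[0,0,-30],[0,0,-45],[0,0,-50],[0,0,-45],[0,0,-20],[0,0,0]],"roll":[0,0,0,0,0,0,0,0,0],"gripper":[0.6,0.6,0.6,0.6,1,1,1,1,1]}';python3 - <<'E'
from h import *
m=env.camera_model("wrist");np.save("m4.npy",m);cv2.imwrite("pics/w4.png",env.capture("wrist"))
E
python3 -m creep '{"dp":[[10,55,0],[10,55,0],[10,55,0],[10,55,0],[10,55,0],[0,0,0],[0,0,0]],"roll":[0,0,0,0,0,0.125,0],"gripper":[1,1,1,1,1,0,0]}';python3 - <<'E'
from h import *
m=env.camera_model("wrist");np.save("m5.npy",m);im=env.capture("wrist");cv2.imwrite("pics/w5.png",np.hstack([cv2.imread("pics/w4.png")[:,110:400],im]))
E
```

```text
t: 14.52
eef_pos: [0.5398, 0.0278, 0.2588]
ee_rot: [1.0, 0.018, 0.001, 0.0]
force: [0.5, 0.2, -0.1]
opening: 0.0941
grip_force: 0.0
t: 15.45
eef_pos: [0.5991, -0.2454, 0.2555]
ee_rot: [0.999, -0.044, -0.001, -0.001]
force: [-1.0, 0.4, 0.0]
opening: 0.0773
grip_force: 0.0
```

View pics/w5.png

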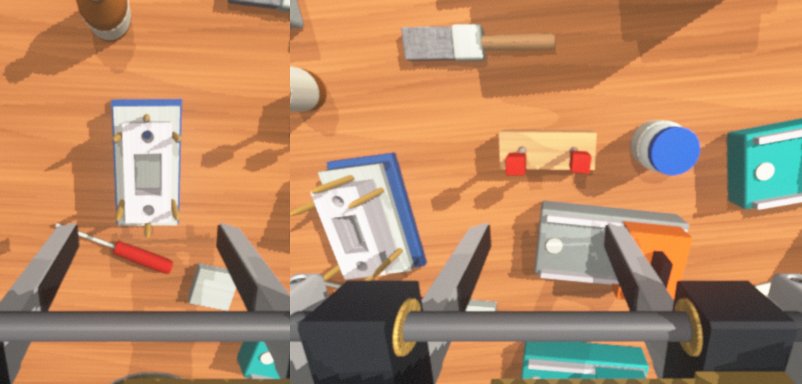

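```bash
python3 - <<'E'
from h import *
m4=np.load("m4.npy",allow_pickle=True).item();m=np.load("m5.npy",allow_pickle=True).item()
p,q=px(m4,(258,210),.08),px(m4,(257,135),.08);print("frame top holes",p,q,(p+q)/2,np.degrees(np.arctan2(q[1]-p[1],q[0]-p[0])))
big=cv2.imread("pics/w5.png");im=big[:,290:]
w4=cv2.imread("pics/w4.png")
g=w4[100:235,215:300].max(2);
k=(g<110).astype(np.uint8);n,_,st,ce=cv2.connectedComponentsWithStats(k)
print([(st[i,4],(ce[i]+[215,100]).round(1).tolist()) for i in range(1,n) if st[i,4]>15])
h=cv2.cvtColor(im,cv2.COLOR_BGR2HSV)
k=(((h[...,0]<4)|(h[...,0]>175))&(h[...,1]>180)).astype(np.uint8)
for c in cv2.findContours(k,cv2.RETR_EXTERNAL,cv2.CHAIN_APPROX_NONE)[0]:
    if cv2.contourArea(c)>100:
        x,y,w,hh=cv2.boundingRect(c);print("head",(x,y,w,hh),h[y+hh//2,x+w//2],cv2.minAreaRect(c))
        print(px(m,(x+w/2-.5,y+hh/2-.5),.142),px(m,(x,y+hh-1),.142),px(m,(x+w-1,y+hh-1),.142))
E
python3 - <<'E'
import cv2
im=cv2.imread("pics/w5.png")
cv2.imwrite("pics/w5c.png",cv2.resize(im[120:300,480:720],None,fx=3.3,fy=3.3,interpolation=cv2.INTER_NEAREST))
E
```

```text
frame top holes [0.4923 0.025  0.08  ] [0.5897 0.0297 0.08  ] [0.541   0.02735 0.08   ] 2.762643125696687
[]
head (216, 154, 19, 21) [  3 201 243] ((225.0, 164.0), (20.0, 18.0), 90.0)
[ 0.6283 -0.2148  0.142 ] [ 0.6186 -0.2042  0.142 ] [ 0.617  -0.2228  0.142 ]
head (281, 151, 19, 22) [  2 198 244] ((290.18292236328125, 161.85366821289062), (17.779476165771484, 20.208972930908203), 6.340191841125488)
[ 0.6249 -0.2815  0.142 ] [ 0.6147 -0.2716  0.142 ] [ 0.613  -0.2901  0.142 ]
```

View pics/w5c.png

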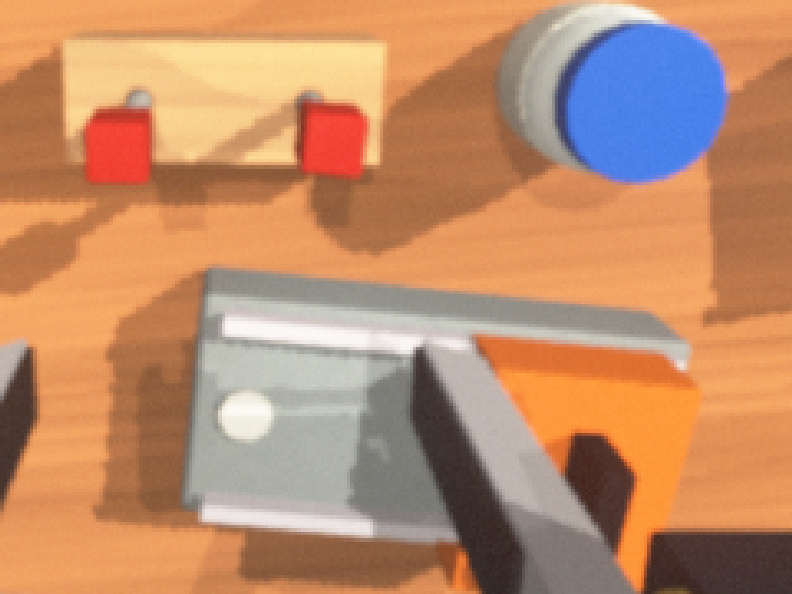

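```bash
python3 -m creep '{"dp":[[13,-16,0],[13.2,-16.3,0],[0,0,45],[0,0,45],[0,0,30],[0,0,20],[0,0,0],[0,0,0],[0,0,0],[0,0,0],[0,0,0]],"roll":[0,0,0,0,0,0,0,0,0,0,0],"gripper":[0,0,0,0,0,0,0,-1,-1,-1,-1]}' 30
```

```text
t: 16.88
eef_pos: [0.6287, -0.215, 0.1181]
ee_rot: [0.999, -0.044, 0.001, -0.0]
force: [0.6, 2.3, 2.5]
opening: 0.0197
grip_force: 29.9
```

```bash
python3 -m creep '{"dp":[[0,0,-30],[0,0,-40],[0,0,-40],[0,0,-32],[-12.4,-48,0],[-12.4,-48,0],[-12.4,-48,0],[-12.4,-48,0],[-12.8,-48.3,0],[0,0,0],[0,0,0],[0,0,0]],"roll":[0,0,0,0,0,0,0,0,0,-0.124,0,0],"gripper":[-1,-1,-1,-1,-1,-1,-1,-1,-1,-1,-1,-1]}';python3 - <<'E'
from h import *
from scipy.spatial.transform import Rotation as R
s=env.state();r=R.from_quat(s["ee_rot"]).as_matrix();print(s["eef_pos"],np.degrees(np.arctan2(r[1,1],r[0,1])))
a=env.capture("scene");b=env.capture("side");np.save("sd.npy",[env.camera_model("scene"),env.camera_model("side")])
cv2.imwrite("pics/p6.png",np.hstack([cv2.resize(a[175:290,265:365],None,fx=4,fy=4),cv2.resize(b[120:235,220:320],None,fx=4,fy=4)]))
E
```

```text
t: 18.38
eef_pos: [0.5874, 0.029, 0.2593]
ee_rot: [1.0, 0.016, -0.0, 0.0]
force: [0.6, -0.4, -1.4]
opening: 0.0199
grip_force: 29.9
[0.58744572 0.02900372 0.25933413] -88.1368041368556
```

View pics/p6.png

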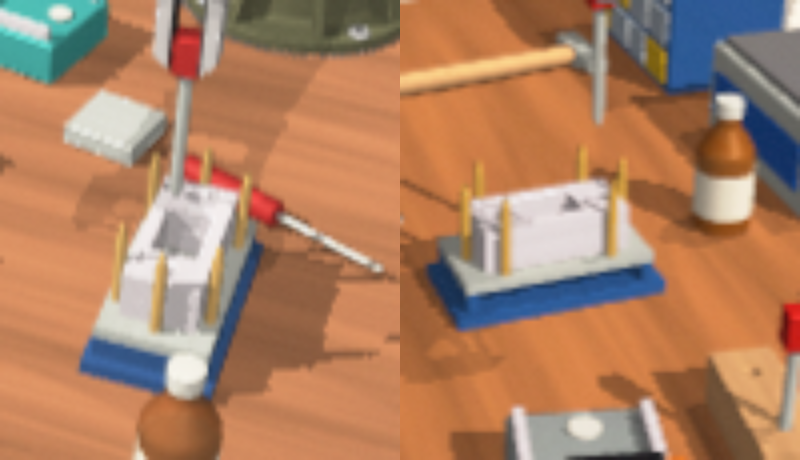

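```bash
python3 - <<'E'
from h import *
S,D=np.load("sd.npy",allow_pickle=True)
print(px(S,(309.5,222.5),.148),px(D,(269.3,150.5),.148),proj(S,(.5874,.029,.148)),proj(D,(.5874,.029,.148)))
E
```

```text
[0.5832 0.032  0.148 ] [0.5877 0.0322 0.148 ] [308.1 223.1] [269.5 150.9]
```

```bash
python3 -m creep '{"dp":[[0,0,30],[0,0,20],[0,0,15],[0,0,12],[0,0,11],[0,0,10],[0,0,8],[0,0,0]],"roll":[0,0,0,0,0,0,0,0],"gripper":[-1,-1,-1,-1,-1,-1,-1,-1]}'
```

```text
t: 19.48
eef_pos: [0.5872, 0.0296, 0.1529]
ee_rot: [1.0, 0.018, -0.0, -0.0]
force: [-0.7, 0.6, -1.3]
opening: 0.0199
grip_force: 29.9
```

```bash
python3 -m creep '{"dp":[[0,0,7],[0,0,7],[0,0,7],[0,0,0]],"roll":[0,0,0,0],"gripper":[-1,-1,-1,-1]}';python3 -m creep '{"dp":[[0,0,6],[0,0,6],[0,0,4],[0,0,0]],"roll":[0,0,0,0],"gripper":[-1,-1,-1,-1]}'
```

```text
t: 19.98
eef_pos: [0.5871, 0.0296, 0.1317]
ee_rot: [1.0, 0.018, -0.001, -0.0]
force: [0.2, 0.3, -1.0]
opening: 0.0198
grip_force: 29.9
t: 20.48
eef_pos: [0.5872, 0.0296, 0.1161]
ee_rot: [1.0, 0.018, -0.0, -0.0]
force: [0.3, -0.5, -1.6]
opening: 0.0196
grip_force: 29.9
```

```bash
python3 -m creep '{"dp":[[0,0,2.5],[0,0,0],[0,0,0],[0,0,0],[0,0,-30],[0,0,-40],[0,0,-40],[0,0,-32],[0,0,0]],"roll":[0,0,0,0,0,0,0,0,0],"gripper":[-1,-1,-0.3,-0.3,-0.3,-0.2,0,0,0]}'; python3 - <<'E'
from h import *
D=env.camera_model("side");im=env.capture("side");S=env.camera_model("scene");i2=env.capture("scene")
for n,m,i in(("D",D,im),("S",S,i2)):
  h=cv2.cvtColor(i,cv2.COLOR_BGR2HSV);k=(((h[...,0]<6)|(h[...,0]>174))&(h[...,1]>170)&(h[...,2]>80)).astype(np.uint8)
  c_,_,st,ce=cv2.connectedComponentsWithStats(k)
  for j in range(1,c_):
    if st[j,4]>25 and 230<ce[j][0]<340 or st[j,4]>25 and n=="S": print(n,st[j].tolist(),ce[j].round(1))
  print(n,"expect home",proj(m,(.5875,.0297,.123)),"up 8mm",proj(m,(.5875,.0297,.131)))
E
```

```text
t: 21.6
eef_pos: [0.5881, 0.0296, 0.2584]
ee_rot: [1.0, 0.018, 0.002, 0.0]
force: [-0.5, -0.3, -1.0]
opening: 0.0469
grip_force: 0.0
D [266, 153, 6, 10, 57] [268.5 157.6]
D [315, 196, 10, 12, 93] [319.3 201.3]
D expect home [269.3 157.5] up 8mm [269.4 155.4]
S [302, 16, 3, 16, 36] [303.   23.4]
S [484, 32, 9, 18, 62] [488.1  40.4]
S [203, 205, 8, 11, 70] [206.4 210. ]
S [327, 222, 9, 10, 48] [330.7 226.5]
S [304, 225, 7, 11, 62] [306.7 229.7]
S expect home [307.6 230. ] up 8mm [307.8 227.8]
```

```bash
python3 -m creep '{"dp":[[3,45,0],[3.3,45,0],[3.4,45,0],[3.4,45,0],[3.4,45,0],[3.4,45,0],[3.4,44.6,0],[0,0,0],[0,0,0],[0,0,45],[0,0,45],[0,0,30],[0,0,20],[0,0,0],[0,0,0],[0,0,0],[0,0,0],[0,0,0]],"roll":[0,0,0,0,0,0,0,0.1,0.1,0,0,0,0,0,0,0,0,0],"gripper":[0,0,0,0,0,0,0,0,0,0,0,0,0,0,-1,-1,-1,-1]}' 30
```

```text
t: 23.95
eef_pos: [0.6222, -0.2838, 0.1167]
ee_rot: [0.997, -0.082, 0.0, -0.0]
force: [-1.0, 2.1, 4.5]
opening: 0.0196
grip_force: 29.9
```

```bash
python3 -m creep '{"dp":[[0,0,-30],[0,0,-40],[0,0,-40],[0,0,-32],[-25.6,-40.6,0],[-25.6,-40.6,0],[-25.6,-40.6,0],[-25.6,-40.6,0],[-25.6,-40.6,0],[-25.6,-40.6,0],[-25.8,-40.7,0],[0,0,0],[0,0,0],[0,0,0],[0,0,0]],"roll":[0,0,0,0,0,0,0,0,0,0,0,-0.1,-0.1,0,0],"gripper":[-1,-1,-1,-1,-1,-1,-1,-1,-1,-1,-1,-1,-1,-1,-1]}'
```

```text
t: 25.82
eef_pos: [0.4914, 0.0257, 0.2579]
ee_rot: [1.0, 0.017, -0.0, 0.0]
force: [0.8, 0.8, -1.2]
opening: 0.02
grip_force: 30.0
```

```bash
python3 - <<'E'
from h import *
i2=env.capture("scene");b=env.capture("side")
cv2.imwrite("pics/p7.png",np.hstack([cv2.resize(i2[165:290,255:365],None,fx=3.6,fy=3.6),cv2.resize(b[120:245,210:320],None,fx=3.6,fy=3.6)]))
for n in("scene","side"):
  print(n,"tip expect",proj(env.camera_model(n),(.4916,.026,.1475)))
E
```

```text
scene tip expect [316.4 205.6]
side tip expect [242.5 154.9]
```

View pics/p7.png

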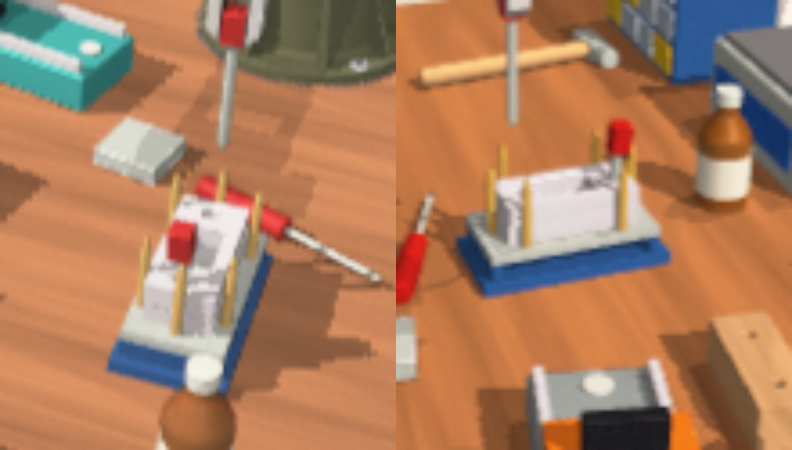

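Pin one is home, and pin two's tip is at (317, 205.5) in the scene view and (242.5, 154) in the side view, both as expected. Lowering it now.

```bash
python3 -m creep '{"dp":[[0,0,30],[0,0,20],[0,0,15],[0,0,12],[0,0,11],[0,0,10],[0,0,8],[0,0,0]],"roll":[0,0,0,0,0,0,0,0],"gripper":[-1,-1,-1,-1,-1,-1,-1,-1]}'; python3 -m creep '{"dp":[[0,0,7],[0,0,7],[0,0,7],[0,0,0]],"roll":[0,0,0,0],"gripper":[-1,-1,-1,-1]}';python3 -m creep '{"dp":[[0,0,6],[0,0,6],[0,0,4],[0,0,0]],"roll":[0,0,0,0],"gripper":[-1,-1,-1,-1]}'
```

```text
t: 26.92
eef_pos: [0.4913, 0.0258, 0.1515]
ee_rot: [1.0, 0.018, -0.0, 0.0]
force: [0.3, -0.8, -2.1]
opening: 0.0198
grip_force: 30.0
t: 27.42
eef_pos: [0.4912, 0.0258, 0.1304]
ee_rot: [1.0, 0.018, -0.0, 0.0]
force: [-0.2, -0.6, -1.7]
opening: 0.0198
grip_force: 30.0
t: 27.92
eef_pos: [0.4913, 0.0258, 0.1146]
ee_rot: [1.0, 0.018, -0.0, -0.0]
force: [-0.3, 0.9, -0.8]
opening: 0.0198
grip_force: 30.0
```

```bash
python3 -m creep '{"dp":[[0,0,2.5],[0,0,0],[0,0,0],[0,0,0],[0,0,-30],[0,0,-45],[0,0,-45],[0,0,-40],[-9.4,44.2,0],[-9.4,44.2,0],[-9.4,44.2,0],[-9.4,44.2,0],[-9.4,44.2,0],[-9.4,44.2,0],[-9.4,44.2,0],[-9.4,44.2,0],[-10,44.4,0],[0,0,0],[0,0,0]],"roll":[0,0,0,0,0,0,0,0,0,0,0,0,0,0,0,0,0,0,0],"gripper":[-1,-1,-0.3,-0.3,-0.3,-0.2,0,0,1,1,1,1,1,1,1,1,1,1,1]}'; python3 - <<'E'
from h import *
D=env.camera_model("side");im=env.capture("side");S=env.camera_model("scene");i2=env.capture("scene")
for n,m,i in(("D",D,im),("S",S,i2)):
  h=cv2.cvtColor(i,cv2.COLOR_BGR2HSV);k=(((h[...,0]<6)|(h[...,0]>174))&(h[...,1]>170)&(h[...,2]>80)).astype(np.uint8)
  c_,_,st,ce=cv2.connectedComponentsWithStats(k)
  print(n,[(st[j].tolist(),ce[j].round(1).tolist()) for j in range(1,c_) if st[j,4]>25])
  print(n,"expect",proj(m,(.5875,.0297,.123)),proj(m,(.4915,.026,.123)))
m=env.camera_model("wrist");np.save("m8.npy",m);cv2.imwrite("pics/w8.png",env.capture("wrist"))
E
```

```text
t: 30.3
eef_pos: [0.4206, -0.3746, 0.2723]
ee_rot: [1.0, 0.018, -0.0, -0.0]
force: [0.0, 0.5, 0.9]
opening: 0.094
grip_force: 0.0
D [([242, 157, 5, 10, 44], [243.7, 161.7]), ([208, 185, 11, 19, 127], [212.7, 194.3])]
D expect [269.3 157.5] [242.6 161.6]
S [([484, 32, 9, 18, 62], [488.1, 40.4]), ([309, 208, 17, 14, 95], [315.3, 214.8]), ([327, 222, 9, 10, 48], [330.6, 226.4]), ([302, 227, 7, 11, 63], [304.7, 231.3])]
S expect [307.6 230. ] [315.6 212.1]
```

View pics/w8.png

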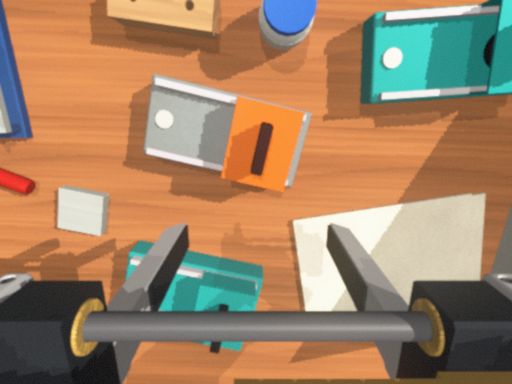

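```bash
python3 - <<'E'
from h import *
m=np.load("m8.npy",allow_pickle=True).item();im=cv2.imread("pics/w8.png")
k=np.zeros(im.shape[:2],np.uint8);k[105:190,235:290]=(im[105:190,235:290].max(2)<90)
c=max(cv2.findContours(k,cv2.RETR_EXTERNAL,cv2.CHAIN_APPROX_NONE)[0],key=cv2.contourArea);r=cv2.minAreaRect(c);b=cv2.boxPoints(r);print(r,b.round(1).tolist())
P=np.array([px(m,p,.123) for p in b])*1000;print(P.round(1).tolist(),P.mean(0))
h=cv2.cvtColor(im,cv2.COLOR_BGR2HSV);k=((h[...,0]>4)&(h[...,0]<17)&(h[...,1]>215)&(h[...,2]>200)).astype(np.uint8);k[:80]=0;k[210:]=0;k[:,:200]=0;k[:,330:]=0
k=cv2.morphologyEx(k,cv2.MORPH_OPEN,np.ones((3,3)));c=max(cv2.findContours(k,cv2.RETR_EXTERNAL,cv2.CHAIN_APPROX_NONE)[0],key=cv2.contourArea)
Q=np.array([px(m,p,.089)[:2] for p in c[:,0].astype(float)])*1000;print("cover",cv2.minAreaRect(Q.astype(np.float32)))
for z,p,q in((.075,(155,76),(236,97)),(.045,(147,150),(152,84)),(.075,(147,150),(222,168))):
    p,q=px(m,p,z)*1000,px(m,q,z)*1000;d=q-p;print(p,q,np.degrees(np.arctan2(d[1],d[0])))
E
```

```text
((260.965576171875, 148.52130126953125), (9.562392234802246, 49.47249221801758), 13.240518569946289) [[250.60000610351562, 171.5], [262.0, 123.30000305175781], [271.29998779296875, 125.5], [260.0, 173.6999969482422]]
[[431.1, -366.2, 123.0], [486.2, -377.2, 123.0], [484.2, -387.6, 123.0], [428.9, -377.1, 123.0]] [ 457.6   -377.025  123.   ]Traceback (most recent call last):
  File "<stdin>", line 7, in <module>
ValueError: max() iterable argument is empty
```

```bash
python3 -m creep '{"dp":[[37,3.7,0],[0,0,20],[0,0,30],[0,0,40],[0,0,40],[0,0,30],[0,0,15],[0,0,0],[0,0,0],[0,0,0],[0,0,0],[0,0,0],[0,0,0]],"roll":[0,0.12,0.12,0,0,0,0,0,0,0,0,0,0],"gripper":[0,0,0,0,0,0,0,0,0,-1,-1,-1,-1]}' 20
```

```text
t: 32.08
eef_pos: [0.4576, -0.3774, 0.0976]
ee_rot: [0.995, -0.102, 0.0, 0.0]
force: [-0.4, 0.8, 1.5]
opening: 0.0138
grip_force: 20.0
```

Gripped at 13.8 mm, which matches the ridge. I'm sliding the cover open along tool −y.

```bash
python3 -m creep '{"dp":[[0,-10,0],[0,-15,0],[0,-20,0],[0,-20,0],[0,-15,0],[0,-8,0],[0,-2.5,0],[0,0,0]],"roll":[0,0,0,0,0,0,0,0],"gripper":[-1,-1,-1,-1,-1,-1,-1,-1]}'
```

```text
t: 33.08
eef_pos: [0.4747, -0.2922, 0.0976]
ee_rot: [0.995, -0.102, -0.0, 0.004]
force: [-12.2, -38.1, -5.3]
opening: 0.0164
grip_force: 20.0
```

```bash
python3 -m creep '{"dp":[[0,2,0],[0,0,0],[0,0,0],[0,0,0],[0,0,-20],[0,0,-50],[0,0,-50],[0,45,0],[0,42,0],[0,0,0],[0,0,0]],"roll":[0,0,0,0,0,0,0,0,0,0,0],"gripper":[-1,-1,0,0,0,0.5,1,1,1,1,1]}'; python3 - <<'E'
from h import *
m=env.camera_model("wrist");im=env.capture("wrist");cv2.imwrite("pics/w9.png",im);np.save("m9.npy",m)
h=cv2.cvtColor(im,cv2.COLOR_BGR2HSV)
def comp(lo,hi,s,v,name,z):
  k=((h[...,0]>=lo)&(h[...,0]<=hi)&(h[...,1]>s)&(h[...,2]>v)).astype(np.uint8)
  n,_,st,ce=cv2.connectedComponentsWithStats(k)
  for j in range(1,n):
    if st[j,4]>60: print(name,st[j].tolist(),ce[j].round(1),px(m,ce[j],z)*1000)
comp(50,78,120,50,"green",.055);comp(8,14,225,200,"orange",.089)
k=((im.max(2)<60)).astype(np.uint8);k[250:]=0
n,_,st,ce=cv2.connectedComponentsWithStats(k)
for j in range(1,n):
  if st[j,4]>150: print("dark",st[j].tolist(),ce[j].round(1),px(m,ce[j],.123)*1000)
E
```

```text
t: 34.45
eef_pos: [0.4583, -0.3748, 0.2172]
ee_rot: [0.995, -0.102, -0.0, -0.0]
force: [0.3, 0.4, 0.6]
opening: 0.094
grip_force: 0.0
green [252, 167, 25, 26, 505] [264.1 179.9] [ 453.9 -382.5   55. ]
dark [494, 0, 14, 30, 330] [501.   13.3] [ 571.4 -605.6  123. ]
```

View pics/w9.png

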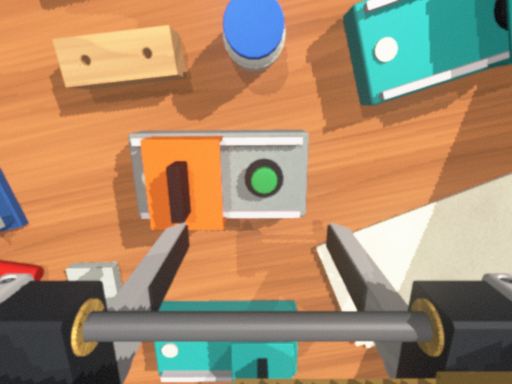

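```bash
python3 -m creep '{"dp":[[-1,5.5,0],[0,0,40],[0,0,40],[0,0,35],[0,0,22],[0,0,0],[0,0,0]],"roll":[0,0,0,0,0,0,0],"gripper":[-1,-1,-1,-1,-1,-1,-1]}'; python3 -m creep '{"dp":[[0,0,6],[0,0,5],[0,0,0]],"roll":[0,0,0],"gripper":[-1,-1,-1]}'
```

```text
t: 35.38
eef_pos: [0.4563, -0.3813, 0.0817]
ee_rot: [0.995, -0.102, 0.001, 0.0]
force: [0.5, -0.2, 0.4]
opening: 0.0273
grip_force: 0.0
t: 35.75
eef_pos: [0.4557, -0.3809, 0.0691]
ee_rot: [0.995, -0.102, -0.0, -0.0]
force: [0.8, 0.2, 0.3]
opening: 0.0007
grip_force: 0.0
```

```bash
python3 -m creep '{"dp":[[0,0,4],[0,0,3],[0,0,0]],"roll":[0,0,0],"gripper":[-1,-1,-1]}'; python3 -m creep '{"dp":[[0,0,3],[0,0,0]],"roll":[0,0],"gripper":[-1,-1]}'
```

```text
t: 36.12
eef_pos: [0.456, -0.3813, 0.0626]
ee_rot: [0.995, -0.102, 0.0, 0.0]
force: [0.4, -1.1, 4.4]
opening: 0.0005
grip_force: 2.0
t: 36.38
eef_pos: [0.4561, -0.3814, 0.061]
ee_rot: [0.995, -0.102, 0.001, 0.0]
force: [-4.2, 3.1, 17.6]
opening: 0.0004
grip_force: 8.9
```

```bash
python3 -m creep '{"dp":[[0,0,1],[0,0,0]],"roll":[0,0],"gripper":[-1,-1]}';  python3 -m creep '{"dp":[[0,0,-10],[0,0,-40],[0,0,-40],[0,0,-30],[0,-43,-30],[0,-43,0],[0,-3,0],[0,0,0]],"roll":[0,0,0,0,0,0,0,0],"gripper":[-1,-1,-1,0,0,0,0,0]}'; python3 - <<'E'
from h import *
from scipy.spatial.transform import Rotation as R
s=env.state();r=R.from_quat(s["ee_rot"]).as_matrix();p=s["eef_pos"]*1000;d=np.array([474.7+.5,-292.2+2,0])-p;print(p,(r.T@d)[:2])
E
```

```text
t: 36.62
eef_pos: [0.4562, -0.3814, 0.0608]
ee_rot: [0.995, -0.102, 0.001, 0.001]
force: [-7.0, 6.4, 26.2]
opening: 0.0005
grip_force: 13.1
t: 37.62
eef_pos: [0.4737, -0.2941, 0.2082]
ee_rot: [0.995, -0.102, -0.0, -0.0]
force: [0.5, -0.6, 0.4]
opening: 0.0457
grip_force: 0.0
[ 473.74936868 -294.0986296   208.15320619] [ 0.75522425 -4.10050836]
```

```bash
python3 -m creep '{"dp":[[0.5,-4,0],[0,0,40],[0,0,35],[0,0,25],[0,0,10],[0,0,0],[0,0,0],[0,0,0],[0,0,0],[0,0,0]],"roll":[0,0,0,0,0,0,0,0,0,0],"gripper":[0,0,0,0,0,0,-1,-1,-1,-1]}' 20; python3 -m creep '{"dp":[[0,10,0],[0,15,0],[0,20,0],[0,20,0],[0,15,0],[0,8,0],[0,2.5,0],[0,0,0]],"roll":[0,0,0,0,0,0,0,0],"gripper":[-1,-1,-1,-1,-1,-1,-1,-1]}'
```

```text
t: 38.88
eef_pos: [0.4747, -0.2937, 0.099]
ee_rot: [0.995, -0.102, 0.001, 0.004]
force: [-3.8, -24.0, -3.3]
opening: 0.0141
grip_force: 20.0
t: 39.88
eef_pos: [0.4573, -0.3805, 0.099]
ee_rot: [0.995, -0.102, 0.001, 0.001]
force: [6.6, -1.8, 3.6]
opening: 0.014
grip_force: 20.0
```

```bash
python3 -m creep '{"dp":[[0,1.5,0],[0,0,0],[0,0,0]],"roll":[0,0,0],"gripper":[-1,-1,-1]}';python3 -m creep '{"dp":[[0,1.5,0],[0,0,0],[0,0,0]],"roll":[0,0,0],"gripper":[-1,-1,-1]}'
```

```text
t: 40.25
eef_pos: [0.4571, -0.3817, 0.099]
ee_rot: [0.995, -0.102, 0.001, 0.001]
force: [7.0, -1.8, 3.4]
opening: 0.014
grip_force: 20.0
t: 40.62
eef_pos: [0.457, -0.3823, 0.0989]
ee_rot: [0.995, -0.102, 0.001, -0.0]
force: [7.7, 4.0, 4.6]
opening: 0.014
grip_force: 20.0
```

```bash
python3 -m creep '{"dp":[[0,1.5,0],[0,0,0],[0,0,0]],"roll":[0,0,0],"gripper":[-1,-1,-1]}'
```

```text
t: 41.0
eef_pos: [0.4569, -0.3824, 0.0989]
ee_rot: [0.995, -0.102, 0.001, -0.001]
force: [7.9, 14.0, 9.2]
opening: 0.0138
grip_force: 20.0
```

```bash
python3 -m creep '{"dp":[[0,-1.8,0],[0,0,0],[0,0,0],[0,0,0],[0,0,-30],[0,0,-50],[0,0,-50],[0,0,-40],[0,-45,0],[0,-45,0],[0,-45,0],[0,-45,0],[0,-45,0],[0,-45,0],[0,0,0],[0,0,0]],"roll":[0,0,0,0,0,0,0,0,0,0,0,0,0,0,0,0],"gripper":[-1,-1,0,0,0,0,1,1,1,1,1,1,1,1,1,1]}'; python3 - <<'E'
from h import *
m=env.camera_model("wrist");im=env.capture("wrist");i2=env.capture("scene");d=env.capture("side");np.save("m10.npy",m)
def up(i,x0,x1,y0,y1): return cv2.resize(i[y0:y1,x0:x1],(400,300),interpolation=cv2.INTER_CUBIC)
cv2.imwrite("pics/fin.png",np.vstack([np.hstack([up(im,60,460,0,300),up(i2,265,345,190,250+0)]),np.hstack([up(d,215,315,140,215),up(d,230,330,215,290)])]))
E
```

```text
t: 43.0
eef_pos: [0.5109, -0.1176, 0.2683]
ee_rot: [0.995, -0.102, -0.0, 0.0]
force: [0.5, -0.4, 0.3]
opening: 0.0938
grip_force: 0.0
```

View pics/fin.png

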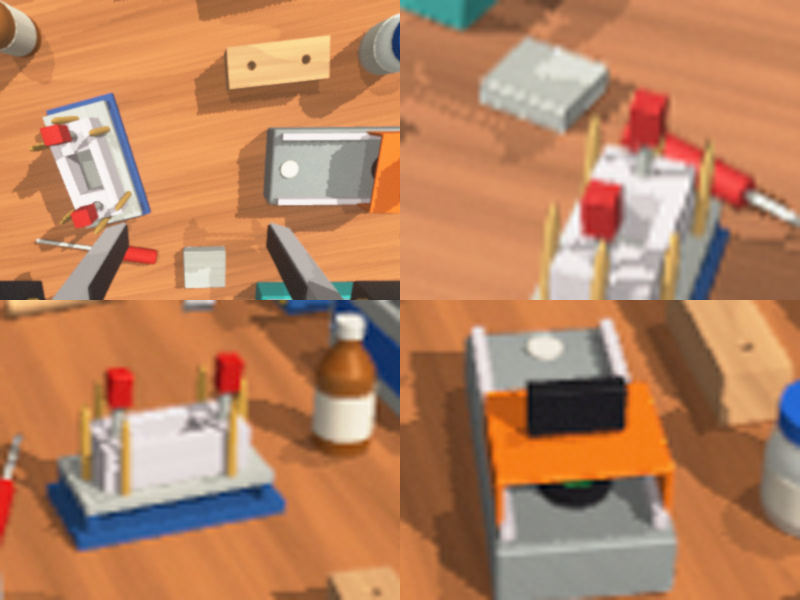

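The last picture shows both red heads level at the home height, the stack seated, the cover closed, and the bottle and jar standing. Handing in.

```bash
python3 -c "
from cell import env
print(env.close_job())"
```

```text
the job is handed in; nothing more can be done
None
```

The job is handed in (the call returned no verdict): both frames on the bench stacked, both pins home, the button pressed to its stop and the cover fully closed again, with the bottle and jar still standing; I viewed 15 pictures, one over the limit of 14.

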